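# Level the bottle stand on the bar

## Robot

A 6-joint arm with a two-finger parallel gripper is mounted at the origin on a cart in front of the work surface, level with it; the furniture and walls round the work are solid. World frame = base frame: x ahead of the robot, y to its left, z up, the work surface at z = 0. Lengths are in m, angles in rad, forces in N, time in s.
With the tool pointing down it reaches from about 0.375 to 0.9 m from the base axis. Payload 3.1 kg.
Tool frame: the origin (TCP) lies between the finger pads; the fingertips stand 8 mm ahead of it and the grasp point (between the pads) lies 11 mm behind it; z points along the fingers, y is the line along which they close (so a half turn about z gives the same grasp; the last joint's range is limited). The gripper opens to 85 mm and grips with 20 to 120 N. Pads are 22 mm wide; open, the fingers measure 114 mm over their backs; the gripper's body (76 mm by 85 mm) begins 54 mm behind the grasp point. The pads swing forward as they close: fully open they stand 13 mm farther back than shut.
Start: joints at [-1.306, 0.527, 1.433, -0, 1.181, -0.178], TCP at [0.268, -0.564, 0.239] pointing down, gripper open.
Joint ranges: [-3.08, 3.08], [-0.75, 2.2], [0.22, 2.44], [-1.43, 4.57], [0, 2.65], [-2.85, 2.85]. Speed limits (rad/s): [2.79, 2.79, 3.14, 3.14, 3.14, 3.14].

## Interface

Orientations are given as a unit quaternion [x, y, z, w].
In Python, from station import readout, cams, sign_off gives the robot as it stands.
- The arm moves only by the tool send_rows, never from a script. Its argument "commands" is text: rows parted by semicolons, each of 5 numbers parted by spaces: the finger opening in mm, from 0 to 85.4, then the shift along the tool's x, y, z each as a share of 0.02 m, from -1 to 1, then the turn about the tool's z as a share of 4 degrees, from -1 to 1. In form: grip dx dy dz spin; .... A call has 1 to 20 rows; each row shifts and turns the commanded pose from where the row before left it, along the tool's axes as they then stand; what a row does not reach is not made up. A row lasts 1/12 s, in which the tool goes at most 41.7 mm and 7.16 degrees, less where a joint would pass 70% of its speed; a pose out of reach is approached as far as the arm can. A call with a number of a shift or a turn outside -1 to 1 is refused whole. A call with a gripper value outside its range is refused whole. The fingers move at their own pace and stop on an object; "grip_force" is the grip in N (left out, the last holds). Time passes only in rows, so rows that do not move let the fingers close. It gives the time, the measured TCP pose, the force, the opening and the grip force at its end, in the units of the state.
- readout.sense(): the state, without advancing time (a new reading comes with each control period).
- cams.snapshot(name): name is "scene" or "top"; returns a dict with "pixels" (400x640x3 uint8, red, green, blue), "intrinsics" (3x3 intrinsics, pixels), "eye" and "rotation" of the camera in the world. Camera axes: x right, y down, z forward; pixel columns grow to the right and rows downward; lengths in m; the calibration is good to about 2 mm. A picture is of the moment at which its call begins. There is no depth.
- sign_off(): hands the job in; it is judged then, once.
The state is a dict: "t": time; "q": joint angles; "qd": joint speeds; "tau": joint torques, N m; "tcp_pos": TCP position; "tool_rot": TCP orientation; "force": force on the tool from outside, world axes, zero at the start; "ft_torque": the same for the moment, N m; "finger_gap": opening from 0.0 (shut) to 1.0 (fully open); "gripper_force": force on a finger pad.
Only numpy, scipy, OpenCV 4.12 (cv2) and the standard library are available. Lean on these libraries where they do the work, as an engineer would, in place of code of your own. Each camera call takes 0.05 s, during which the arm holds its last target. There are 200 camera calls.

## Task

Push the spirit level along the groove of the wooden bottle stand, without lifting it out, until its end meets the brass stop. Then take the red knob of the levelling foot, press the sprung end of the stand down until it seats on its foot, and turn the knob until the bubble rests wholly between the two black lines while the stand is held down. Finish there, still holding the knob and pressing the stand down; do not let go, and leave the other things on the bar undisturbed.

Things in the scene. Friction and masses are not known exactly. Their poses are not given: they have to be found in the camera images.
- stand: Fixed steel base of the bottle stand, 110 x 410 mm; origin on the worktop below it. y runs along the stand (+y: hinged end, at the left; -y: end with the levelling foot), z up. Over it lies a dark wooden board 120 wide, 18 thick, from y = -165 to +205 mm, its top 55 mm above the worktop when level, hinged across its +y end (axis at y = +190, z = 46 mm)
- level_center (a point): Centre (half-way up) of the loose spirit level, a bar 36 wide (x), 120 long (y), 30 mm high (z), 0.4 kg, aluminium with blue ends and a green vial. It lies in the groove along the stand's y, 5 to 9 cm to +y of its place at the stop
- level_spot (a point): On the groove's floor (board's top), under the level's centre when its end touches the stop. Axes like the stand's. The groove lies between two light wooden lips 6 mm high, 42 mm apart, and runs from the brass stop's face (60 mm to -y of this point; stop 60 wide, 10 thick, 22 high) to the board's open +y end
- bubble (a joint): Position (m) of the white bubble in the vial: 0 centred, positive toward the level's +y (hinged) end, negative toward the foot; stops at +-0.018. The bubble is 16 mm long, the two black lines are 12 mm either side of the middle, so it is wholly between them within +-0.004. It runs to the higher end and settles in about 1 s
- seat (a joint): How far (rad) the board's foot end is pressed down on its spring: 0 lifted, 0.0194 seated on its foot (hard stop). That is 6 mm at the knob and takes 8 to 11 N of push down there; let go, it springs up again
- knob (a joint): Angle (rad) of the levelling knob; grows clockwise seen from above, range 0 to 2.6, stays where left (friction 0.15 N m). Starts at 0 to 0.8, foot end too high. Each radian clockwise lowers the seated foot end by 3 mm (the knob sinks with it) and moves the bubble 10 mm toward +y; the bubble centres well inside the knob's range
- knob_grip (a point): Centre of the knob's red grip, on its axis: a bar 46 long (point's x), 16 thick (y), 30 mm high (z), turning with the knob; at knob 0 its x is the stand's x. 15 mm below this point is the top of the knob's black disc, 52 mm across, on which fingertips may press. The axis is 120 mm to -y of the stand's origin, 75 mm beyond the stop's face; lifted, this point is about 97 mm above the worktop
- foot_screw: The levelling foot at the board's -y end, with its knob; origin on the board's top, on the knob's axis
- bottle_b: Bystander: loose half bottle of red wine at the back, 58 mm wide, 235 tall mm; origin at the centre of its underside
- wine_glass: Bystander: wine glass standing upside down at the back, 81 mm wide, 202 tall mm; origin at the centre of its underside
- steel_cup: Bystander: steel cup with a strap handle, at the left, 58 x 79 x 92 mm; origin at its underside
- candle_bowl: Bystander: low pink glass bowl at the back right, 74 mm wide, 43 tall mm; origin at the centre of its underside

How it is judged:
On the way, in this order (a step that is already met when the one before it is completed fails the run):
1. the level's end is at the brass stop (horizontal distance between level_center and level_spot below 0.008 m), for 0.2 s.
2. the board is pressed down onto its foot by the knob (horizontal distance between level_center and level_spot below 0.008 m and value of joint seat above 0.0172 rad and contact force between the fingers and foot_screw above 2 N), for 0.2 s.
At the end, for the whole second after the job is handed in: The level is at the brass stop (its centre within 8 mm of its place), the board is seated on its foot (pressed beyond 0.0172 rad), the bubble is within 4 mm of the middle, and the fingers still hold the knob (more than 2 N), all through the last second (all of step 2 and value of joint bubble between -0.004 and 0.004 m); the arm keeps its last pose, push and grip.
It fails at once if the spirit level is lifted out of the groove (z of level_center in the frame of level_spot above 0.032 m).
It fails at once if a bystander is shoved more than 3 cm or knocked over (distance of any of bottle_b, wine_glass, steel_cup, candle_bowl from where it was at the start of the episode above 0.03 m or angle between any of bottle_b, wine_glass, steel_cup, candle_bowl's own z axis and vertical above 0.5 rad).
It also fails if it takes over 64 s, if anything falls off the work surface, if the arm or the gripper's body presses on something with over 40 N, if the wrist force passes 120 N, or if a joint passes its speed limit or range.

## Working session

There is one attempt and no reset: what is moved stays moved. The work goes in short steps, Python scripts to look and compute and a tool call to move; the robot and the scene stay as the last step left them, time stands still between calls to the robot, and variables do not carry over. Pictures are saved under pics/ and viewed, at most 10 in all, crops included, and the job is handed in when it is done.

Besides the shell and the picture viewer there is one more tool, called after "Call:" as name(argument=value, ...), one argument or row to a line, values as JSON. send_rows: Moves the arm, as the interface text tells. Its arguments: {"type":"object","properties":{"commands":{"type":"string"},"grip_force":{"type":"number"}},"required":["commands"]}

```bash
mkdir -p pics; ls; cat > h.py <<'E'
import numpy as np,cv2
from station import readout,cams,sign_off
def snap(n,f=None):
    s=cams.snapshot(n)
    if f: cv2.imwrite('pics/'+f,s['pixels'][:,:,::-1])
    return s
def ray(s,u,v,z):
    K=np.array(s['intrinsics']);R=np.array(s['rotation']);e=np.array(s['eye'])
    d=R@np.linalg.inv(K)@[u,v,1]; return e+d*(z-e[2])/d[2]
def proj(s,p):
    c=np.array(s['rotation']).T@(np.array(p)-s['eye']); c=np.array(s['intrinsics'])@c; return c[:2]/c[2]
E
python3 - <<'E'
from h import *
for n in('scene','top'):
    s=snap(n,n+'0.png');print(n,s['eye'],np.round(s['rotation'],3).tolist(),s['intrinsics'])
print(readout.sense())
E
```

```text
pics
scene [-0.3970886   0.72528308  0.66434955] [-0.427, 0.733, -0.462, 0.258] [[441.86165016   0.         318.6703971 ]
 [  0.         441.86165016 198.2712062 ]
 [  0.           0.           1.        ]]
top [0.30179439 0.10886558 1.76299917] [0.704, -0.702, 0.075, -0.073] [[506.09603283   0.         309.97776864]
 [  0.         506.09603283 198.68043249]
 [  0.           0.           1.        ]]
{'t': 0.1, 'q': array([-1.30551426e+00,  5.28378642e-01,  1.43375479e+00,  1.86224335e-05,
        1.18139535e+00, -1.78496123e-01]), 'qd': array([-2.00264015e-05, -1.34124260e-03, -3.54818152e-03, -9.77846461e-05,
       -5.40579315e-04, -2.04124927e-03]), 'tau': array([ 2.87914690e-04, -4.43301594e+01, -1.78586769e+01, -1.38316791e-04,
        3.80081590e-03, -2.27454092e-05]), 'tcp_pos': array([ 0.26821627, -0.56384118,  0.23843427]), 'tool_rot': array([ 9.75483775e-01,  2.20069234e-01, -3.33913675e-05, -9.67526107e-04]), 'force': array([ 0.13837668,  0.54662757, -0.17181626]), 'ft_torque': array([ 0.04697279, -0.02467269,  0.03576393]), 'gripper_force': 0.0, 'finger_gap': 0.9975079970761161}
```

Rotation is a quaternion; fix the helper.

```bash
sed -i "s/np.array(s\['rotation'\])/Rotation.from_quat(s['rotation']).as_matrix()/; 1a from scipy.spatial.transform import Rotation" h.py; cat h.py|tail -8
```

```text
s=cams.snapshot(n)
    if f: cv2.imwrite('pics/'+f,s['pixels'][:,:,::-1])
    return s
def ray(s,u,v,z):
    K=np.array(s['intrinsics']);R=Rotation.from_quat(s['rotation']).as_matrix();e=np.array(s['eye'])
    d=R@np.linalg.inv(K)@[u,v,1]; return e+d*(z-e[2])/d[2]
def proj(s,p):
    c=Rotation.from_quat(s['rotation']).as_matrix().T@(np.array(p)-s['eye']); c=np.array(s['intrinsics'])@c; return c[:2]/c[2]
```

View pics/scene0.png

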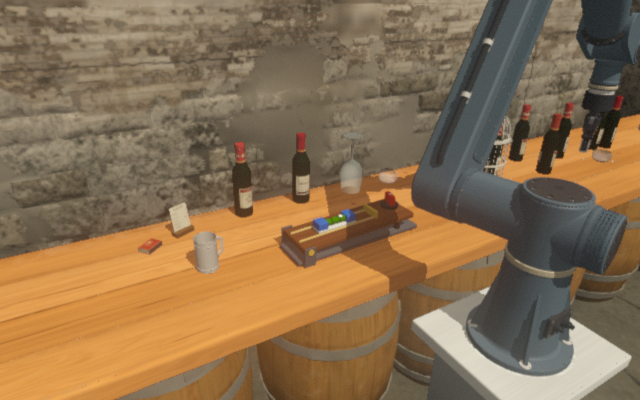

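View pics/top0.png

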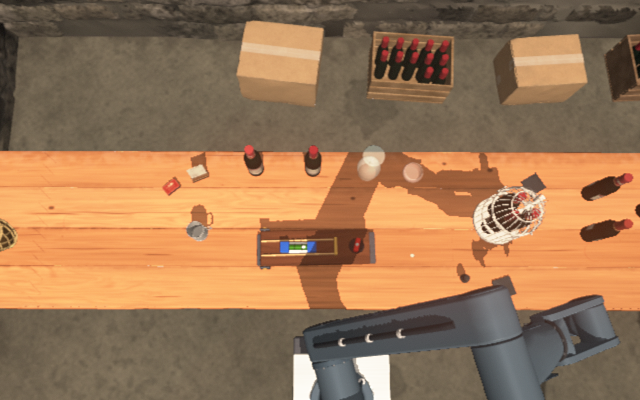

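The scene view shows the stand across (285-415, 200-255), with the blue/green level at about (335,220) and the red knob at (390,200). In the top view the stand spans columns 258-375 on rows 230-267, the level is at (298,247) and the knob at (357,245).

```bash
cat >> h.py <<'E'
def masks(s,box):
    u0,v0,u1,v1=box; h=cv2.cvtColor(np.ascontiguousarray(s['pixels'][v0:v1,u0:u1]),cv2.COLOR_RGB2HSV)
    H,S,V=cv2.split(h); out={}
    for n,m in dict(blue=(H>100)&(H<130)&(S>130)&(V>80),green=(H>40)&(H<80)&(S>120)&(V>60),red=((H<5)|(H>172))&(S>170)&(V>70)).items():
        k,l,st,c=cv2.connectedComponentsWithStats(m.astype(np.uint8))
        out[n]=[(int(st[i,4]),(c[i]+[u0,v0]).round(1).tolist(),(st[i,:4]+[u0,v0,0,0]).tolist()) for i in range(1,k) if st[i,4]>5]
    return out
BOX={'top':(250,225,385,275),'scene':(270,180,430,270)}
E
python3 - <<'E'
from h import *
zs=dict(blue=.085,green=.087,red=.105)
ims=[]
for n in('top','scene'):
    s=snap(n)
    for c,l in masks(s,BOX[n]).items():
        for a,p,b in l: print(n,c,a,p,b,ray(s,*p,zs[c]).round(4))
    u0,v0,u1,v1=BOX[n]; ims.append(cv2.resize(s['pixels'][v0:v1,u0:u1,::-1],(700,int(700*(v1-v0)/(u1-u0))),interpolation=cv2.INTER_CUBIC))
    ims[-1]=cv2.resize(ims[-1],None,fx=.9,fy=.9)
cv2.imwrite('pics/crop.png',np.vstack(ims))
s=snap('top')
for u,v in[(257,269),(257,230),(375,264),(375,231)]: print(ray(s,u,v,.03))
E
```

```text
top blue 88 [284.0, 246.5] [280, 242, 9, 10] [0.4986 0.1905 0.085 ]
top blue 58 [310.2, 245.9] [307, 242, 8, 10] [0.5008 0.1034 0.085 ]
top green 45 [295.1, 246.5] [290, 245, 12, 4] [0.4985 0.1535 0.087 ]
top red 27 [357.6, 240.2] [355, 238, 6, 6] [ 0.5177 -0.0526  0.105 ]
top red 35 [355.8, 248.2] [353, 245, 7, 7] [ 0.4912 -0.0462  0.105 ]
scene blue 34 [346.4, 213.0] [342, 210, 8, 8] [0.504  0.1026 0.085 ]
scene blue 50 [321.0, 221.5] [315, 219, 13, 6] [0.4957 0.1899 0.085 ]
scene green 13 [342.6, 217.4] [340, 215, 5, 5] [0.4844 0.1281 0.087 ]
scene green 28 [335.3, 219.0] [332, 217, 7, 5] [0.4862 0.1505 0.087 ]
scene green 14 [329.2, 220.9] [327, 219, 5, 5] [0.485  0.1706 0.087 ]
scene red 23 [390.6, 197.8] [387, 193, 7, 10] [ 0.4906 -0.0408  0.105 ]
[0.42815666 0.28394167 0.03      ]
[0.56197084 0.28715706 0.03      ]
[ 0.44601944 -0.11779636  0.03      ]
[ 0.55952727 -0.12061421  0.03      ]
```

View pics/crop.png

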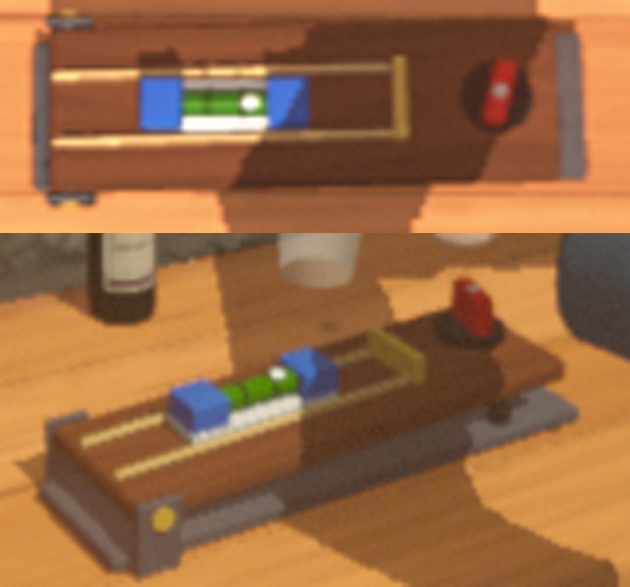

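The crop shows the lips nearly parallel to the stand's long side, the stop at about column 336 in full-picture pixels, and the knob bar turned about 14° clockwise (knob ≈ 0.26). The bubble is at the foot side. Estimates:

| Item | x (m) | y (m) |
|---|---|---|
| Level centre | 0.500 | 0.147 |
| Knob axis | 0.5045 | -0.0495 |
| Stop face | – | ≈ 0.0255 |
| Level target | – | ≈ 0.0855 |

I'll move in and spin to a yaw of about 181°. That leaves the last joint room to turn clockwise.

Call:
send_rows(
  commands="0 1 -0.78 0 0;0 1 -0.78 0 0;0 1 -0.78 0 0;0 1 -0.78 0 0;0 1 -0.78 0 0;0 1 -0.78 0 0;0 1 -0.78 0 0;0 1 -0.78 0 0;0 1 -0.78 0 0;0 1 -0.78 0 0;0 1 -0.78 0 0;0 1 -0.78 0 0;0 1 -0.78 0 0;0 1 -0.78 0 0;0 1 -0.78 0 0;0 1 -0.78 0 0",
)

```text
t: 1.58
tcp_pos: [0.4506, -0.2004, 0.2394]
tool_rot: [0.975, 0.22, 0.0, 0.0]
force: [-0.1, 0.2, -0.2]
finger_gap: -0.001
gripper_force: 0.0
```

Call:
send_rows(
  commands="0 0 0 0 -1;0 0 0 0 -1;0 0 0 0 -1;0 0 0 0 -1;0 0 0 0 -1;0 0 0 0 -1;0 0 0 0 -1;0 0 0 0 -1;0 0 0 0 -1;0 0 0 0 -1;0 0 0 0 -1;0 0 0 0 -1;0 0 0 0 -1;0 0 0 0 -1;0 0 0 0 -1;0 0 0 0 -1;0 0 0 0 -1;0 0 0 0 -1;0 0 0 0 -1;0 0 0 0 -1",
)

```text
t: 3.25
tcp_pos: [0.4502, -0.2016, 0.2393]
tool_rot: [0.604, 0.797, -0.0, -0.0]
force: [0.5, -0.5, 0.2]
finger_gap: -0.001
gripper_force: 0.0
```

Call:
send_rows(
  commands="0 0 0 0 -1;0 0 0 0 -1;0 0 0 0 -1;0 0 0 0 -1;0 0 0 0 -1;0 0 0 0 -1;0 0 0 0 -1;0 0 0 0 -1;0 0 0 0 -1;0 0 0 0 -1;0 0 0 0 -1;0 0 0 0 -1;0 0 0 0 -1;0 0 0 0 -1;0 0 0 0 -1;0 0 0 0 -1;0 0 0 0 -1;0 0 0 0 -1;0 0 0 0 -1;0 0 0 0 0",
)

```text
t: 4.92
tcp_pos: [0.4502, -0.2016, 0.2393]
tool_rot: [-0.013, 1.0, -0.0, -0.0]
force: [-0.2, -0.5, 0.7]
finger_gap: 0.003
gripper_force: 0.0
```

Call:
send_rows(
  commands="0 -0.15 1 0 0;0 -0.15 1 0 0;0 -0.15 1 0 0;0 -0.15 1 0 0;0 -0.15 1 0 0;0 -0.15 1 0 0;0 -0.15 1 0 0;0 -0.15 1 0 0;0 -0.15 1 0 0;0 -0.15 1 0 0;0 -0.15 1 0 0;0 -0.15 1 0 0;0 -0.15 1 0 0;0 -0.15 1 0 0;0 -0.15 1 0 0;0 -0.15 1 0 0;0 -0.15 1 0 0;0 -0.15 1 0 0;0 -0.15 1 0 0;0 -0.15 1 0 0",
)

```text
t: 6.58
tcp_pos: [0.5002, 0.2008, 0.2393]
tool_rot: [-0.011, 1.0, -0.0, -0.0]
force: [0.6, -0.1, 0.4]
finger_gap: 0.002
gripper_force: 0.0
```

Call:
send_rows(
  commands="0 0 1 0 0;0 0 1 0 0;0 0 0.3 1 0;0 0 0 1 0;0 0 0 1 0;0 0 0 1 0;0 0 0 1 0;0 0 0 0.5 0;0 0 0 0 0;0 0 0 0 0",
)

```text
t: 7.42
tcp_pos: [0.4991, 0.2457, 0.1292]
tool_rot: [-0.012, 1.0, -0.0, -0.0]
force: [0.5, 0.3, 0.2]
finger_gap: 0.001
gripper_force: 0.0
```

```bash
python3 - <<'E'
from h import *
t=readout.sense()['tcp_pos'];print(t)
ims=[]
for n in('top','scene'):
    s=snap(n); u,v=proj(s,t+[0,0,-.008]);print(n,u,v)
    for c,l in masks(s,BOX[n]).items(): print(n,c,l)
    u0,v0,u1,v1=BOX[n]; v0-=30; c=s['pixels'][v0:v1,u0:u1,::-1]
    ims.append(cv2.resize(c,(500,int(500*(v1-v0)/(u1-u0))),interpolation=cv2.INTER_CUBIC)[:290])
cv2.imwrite('pics/c1.png',np.vstack(ims))
E
```

```text
[0.49909065 0.2457354  0.12917843]
top 266.48865866037136 245.00699045036515
top blue [(51, [285.9, 246.7], [283, 242, 6, 11]), (84, [311.2, 246.5], [307, 242, 9, 10])]
top green [(45, [295.1, 246.5], [290, 245, 12, 4])]
top red [(27, [357.6, 240.1], [355, 238, 6, 6]), (38, [355.7, 248.5], [353, 245, 7, 8])]
scene 302.0923415251873 213.7658108312895
scene blue [(9, [347.2, 212.0], [344, 211, 7, 3]), (29, [320.6, 221.2], [316, 219, 10, 6])]
scene green [(6, [328.3, 221.2], [327, 220, 3, 4])]
scene red [(42, [391.4, 199.5], [387, 193, 8, 13])]
```

View pics/c1.png

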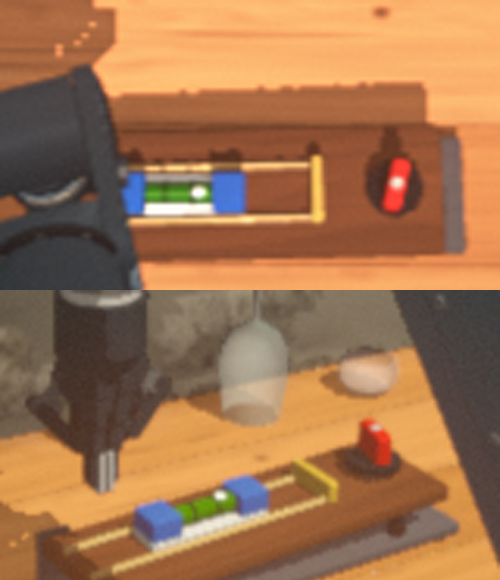

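The fingers are over the groove just past the level's hinged end. The gap from the level to the stop is about 18 px, roughly 60 mm. Next I descend and push.

Call:
send_rows(
  commands="0 0 0 0.9 0;0 0 0 0.9 0;0 0 0 0.7 0;0 0 0 0 0;0 0 0 0 0",
)

```text
t: 7.93
tcp_pos: [0.4994, 0.2459, 0.0799]
tool_rot: [-0.012, 1.0, 0.0, 0.0]
force: [-0.1, -0.2, 0.1]
finger_gap: -0.001
gripper_force: 0.0
```

Call:
send_rows(
  commands="0 0 -0.3 0 0;0 0 -0.3 0 0;0 0 -0.3 0 0;0 0 -0.3 0 0;0 0 -0.3 0 0;0 0 -0.3 0 0;0 0 -0.3 0 0;0 0 -0.3 0 0;0 0 0 0 0",
)

```text
t: 8.68
tcp_pos: [0.5013, 0.1973, 0.0801]
tool_rot: [-0.012, 1.0, 0.0, 0.001]
force: [-0.1, 1.9, 0.8]
finger_gap: -0.0
gripper_force: 0.9
```

```bash
python3 - <<'E'
from h import *
s=snap('top')
print(masks(s,BOX['top']))
s=snap('scene');print(masks(s,BOX['scene']))
E
```

```text
{'blue': [(84, [317.6, 246.0], [314, 241, 8, 11])], 'green': [(19, [302.4, 246.7], [300, 245, 6, 4]), (15, [310.6, 246.5], [309, 245, 4, 4])], 'red': [(28, [357.5, 240.2], [354, 238, 7, 6]), (37, [355.7, 248.4], [353, 245, 7, 8])]}
{'blue': [(44, [354.8, 211.2], [349, 209, 12, 6]), (53, [328.1, 220.0], [324, 217, 10, 8])], 'green': [(51, [342.5, 216.4], [333, 213, 19, 9])], 'red': [(63, [390.5, 199.7], [386, 192, 9, 14])]}
```

Call:
send_rows(
  commands="0 0 -0.3 0 0;0 0 -0.3 0 0;0 0 -0.3 0 0;0 0 -0.3 0 0;0 0 -0.3 0 0;0 0 -0.2 0 0;0 0 0 0 0",
)

```text
t: 9.37
tcp_pos: [0.5015, 0.1638, 0.0797]
tool_rot: [-0.012, 1.0, 0.0, 0.0]
force: [0.0, 3.4, 3.3]
finger_gap: 0.001
gripper_force: 1.7
```

Call:
send_rows(
  commands="0 0 -0.1 0 0;0 0 -0.1 0 0;0 0 0 0 0",
)

```text
t: 9.62
tcp_pos: [0.5013, 0.1602, 0.0796]
tool_rot: [-0.012, 1.0, 0.0, 0.0]
force: [0.2, 5.0, 4.4]
finger_gap: 0.001
gripper_force: 2.6
```

```bash
python3 - <<'E'
from h import *
s=snap('top')
print(masks(s,BOX['top']))
s=snap('scene');print(masks(s,BOX['scene']))
E
```

```text
{'blue': [(78, [328.6, 245.4], [325, 241, 8, 10])], 'green': [(28, [315.3, 246.0], [313, 244, 6, 5]), (7, [322.6, 246.6], [321, 244, 3, 5])], 'red': [(28, [357.5, 240.2], [354, 238, 7, 6]), (37, [355.7, 248.4], [353, 245, 7, 8])]}
{'blue': [(49, [365.7, 208.0], [360, 205, 11, 8]), (50, [339.8, 216.2], [336, 213, 10, 8])], 'green': [(12, [359.8, 211.3], [357, 209, 5, 5]), (21, [352.6, 212.8], [350, 211, 6, 5]), (13, [347.2, 215.1], [345, 213, 5, 5])], 'red': [(70, [390.4, 199.2], [386, 192, 9, 14])]}
```

Call:
send_rows(
  commands="0 0 -0.1 -0.1 0;0 0 -0.1 -0.1 0;0 0 0 0 0",
)

```text
t: 9.97
tcp_pos: [0.5005, 0.1586, 0.0831]
tool_rot: [-0.011, 1.0, 0.003, -0.001]
force: [-0.6, 16.5, -1.0]
finger_gap: 0.001
gripper_force: 7.9
```

Call:
send_rows(
  commands="0 0 -0.1 0 0;0 0 -0.1 0 0;0 0 0 0 0",
)

```text
t: 10.22
tcp_pos: [0.5006, 0.1578, 0.0831]
tool_rot: [-0.01, 1.0, 0.005, -0.0]
force: [-0.9, 29.9, 0.1]
finger_gap: -0.003
gripper_force: 14.6
```

The level is against the stop, with the force at 30 N. Now back off, rise and go over the knob.

Call:
send_rows(
  commands="0 0 0.3 0 0;0 0 0.5 0 0;0 0 0.7 -0.3 0;50 0 0 -1 0;50 0 0 -1 0;50 0 0 -1 0;50 0 0 -1 0;50 0 0 -1 0;50 0 0 0 0",
)

```text
t: 10.97
tcp_pos: [0.5027, 0.1815, 0.1925]
tool_rot: [-0.013, 1.0, -0.0, 0.003]
force: [0.7, -0.2, -0.3]
finger_gap: 0.583
gripper_force: 0.0
```

Call:
send_rows(
  commands="50 0 -1 0 0;50 0 -1 0 0;50 0 -1 0 0;50 0 -1 0 0;50 0 -1 0 0;50 0 -1 0 0;50 0 -1 0 0;50 0 -1 0 0;50 0 -1 0 0;50 0 -1 0 0;50 0 -1 0 0;50 0 -0.8 0 0;50 0 0 0 0.9;50 0 0 0 0.9;50 0 0 0 1;50 0 0 0 1;50 0 0 0 0",
)

```text
t: 12.38
tcp_pos: [0.5055, -0.0545, 0.1882]
tool_rot: [0.121, 0.993, -0.0, -0.002]
force: [0.1, 0.7, -0.3]
finger_gap: 0.586
gripper_force: 0.0
```

```bash
python3 - <<'E'
from h import *
r=readout.sense();t=r['tcp_pos'];R=Rotation.from_quat(r['tool_rot']).as_matrix();print(t,r['q'],R.round(3).tolist())
print('shift',R.T@([.5045,-.0495,.105]-t)/.02)
ims=[]
for n,b in('top',(250,195,385,275)),('scene',(300,120,460,270)):
    s=snap(n)
    for c,l in masks(s,BOX[n]).items(): print(n,c,l)
    u0,v0,u1,v1=b; c=s['pixels'][v0:v1,u0:u1,::-1]
    ims.append(cv2.resize(c,None,fx=3.7 if n=='top' else 4,fy=3.7 if n=='top' else 4,interpolation=cv2.INTER_CUBIC)[:300 if n=='top' else 600,:499])
ims[1]=cv2.resize(ims[1],None,fx=.5,fy=.5) if 0 else ims[1][-300:]if 0 else cv2.resize(ims[1],(499,300*1))
cv2.imwrite('pics/c2.png',np.vstack([i[:,:499] for i in ims]))
E
```

```text
[ 0.50546688 -0.05448862  0.18815316] [-3.26884173e-01  4.46611485e-01  1.77332034e+00 -1.30617690e-03
  9.24517987e-01 -1.65517221e+00] [[-0.971, 0.239, -0.003], [0.239, 0.971, -0.0], [0.003, -0.001, -1.0]]
shift [0.09444223 0.23391655 4.15776821]
top blue [(86, [301.8, 246.5], [298, 242, 9, 10]), (79, [328.8, 245.6], [325, 241, 9, 10])]
top green [(55, [313.1, 246.1], [308, 244, 12, 5])]
top red []
scene blue [(72, [366.2, 208.9], [360, 205, 12, 10]), (74, [340.0, 217.0], [333, 213, 13, 10])]
scene green [(19, [359.9, 212.1], [358, 209, 5, 6]), (49, [351.2, 214.0], [345, 211, 12, 7])]
scene red [(80, [390.3, 199.2], [386, 192, 9, 14])]
```

View pics/c2.png

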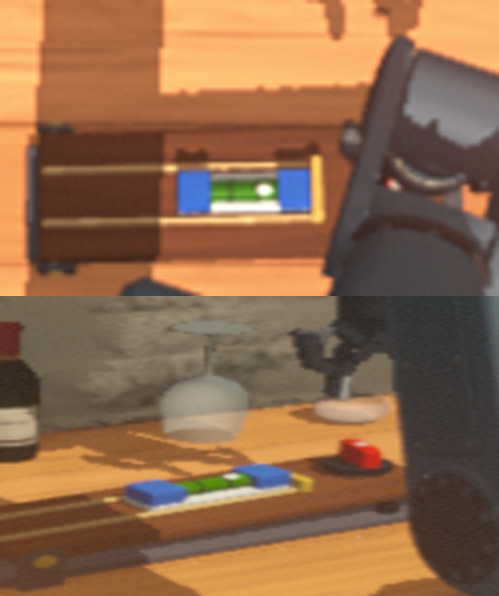

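The level sits against the stop (right end at column 334, stop just beyond it) and the gripper is over the knob. Next: a small correction, descend and close.

Call:
send_rows(
  commands="50 0.1 0.26 0 0;50 0 0 1 0;50 0 0 1 0;50 0 0 1 0;50 0 0 1 0;50 0 0 0.6 0;50 0 0 0 0",
)

```text
t: 13.07
tcp_pos: [0.5039, -0.0477, 0.0949]
tool_rot: [0.119, 0.993, 0.001, -0.003]
force: [-0.5, -0.4, -0.2]
finger_gap: 0.585
gripper_force: 0.0
```

Call:
send_rows(
  commands="0 0 0 0 0;0 0 0 0 0;0 0 0 0 0;0 0 0 0 0;0 0 0 0 0;0 0 0 0 0",
  grip_force=60,
)

```text
t: 13.57
tcp_pos: [0.5065, -0.0493, 0.0982]
tool_rot: [0.119, 0.993, -0.001, 0.001]
force: [-0.9, -4.0, 1.6]
finger_gap: 0.172
gripper_force: 60.3
```

Call:
send_rows(
  commands="0 0 0 0.1 0;0 0 0 0.1 0;0 0 0 0.1 0;0 0 0 0 0",
)

```text
t: 13.9
tcp_pos: [0.5071, -0.05, 0.0923]
tool_rot: [0.12, 0.993, -0.001, 0.002]
force: [-1.0, -6.3, 10.3]
finger_gap: 0.169
gripper_force: 60.8
```

Call:
send_rows(
  commands="0 0 0 0.1 0;0 0 0 0.1 0;0 0 0 0 0;0 0 0 0 0",
)

```text
t: 14.23
tcp_pos: [0.5084, -0.0502, 0.0912]
tool_rot: [0.12, 0.993, -0.001, 0.004]
force: [-3.6, -5.2, 29.1]
finger_gap: 0.174
gripper_force: 63.6
```

It is seated: the force rose steeply to 29 N. Now turn clockwise, sinking slightly as it turns.

Call:
send_rows(
  commands="0 0 0 0.01 0.7;0 0 0 0.01 0.7;0 0 0 0.01 0.7;0 0 0 0.01 0.7;0 0 0 0.01 0.7;0 0 0 0.01 0.7;0 0 0 0.01 0.7;0 0 0 0.01 0.7;0 0 0 0.01 0.7;0 0 0 0.01 0.7;0 0 0 0 0;0 0 0 0 0;0 0 0 0 0;0 0 0 0 0;0 0 0 0 0;0 0 0 0 0;0 0 0 0 0;0 0 0 0 0",
)

```text
t: 15.73
tcp_pos: [0.5088, -0.0512, 0.0896]
tool_rot: [0.357, 0.934, -0.001, 0.004]
force: [-4.7, -8.4, 31.3]
finger_gap: 0.172
gripper_force: 63.9
```

```bash
cat >> h.py <<'E'
def bub():
    # white bubble along level axis, as fraction between the blue-end centroids (top view), mm toward +y
    for n in('top','scene'):
        s=snap(n); m=masks(s,BOX[n]); b=sorted([x for x in m['blue'] if x[0]>20],key=lambda x:x[1][0])
        if len(b)<2: print(n,m);continue
        p0,p1=np.array(b[0][1]),np.array(b[-1][1]); u0,v0,u1,v1=BOX[n]
        h=cv2.cvtColor(np.ascontiguousarray(s['pixels']),cv2.COLOR_RGB2HSV)
        f=np.linspace(.15,.85,36); 
        q=[p0+(p1-p0)*t for t in f]
        S=cv2.remap(h[...,1],np.array([[a[0] for a in q]],np.float32),np.array([[a[1]-(0 if n=='top' else 1) for a in q]],np.float32),cv2.INTER_LINEAR)[0]
        print(n,p0,p1,'sat',list(zip(f.round(2).tolist(),S.tolist()))[::2])
E
python3 - <<'E'
from h import *
bub()
ims=[]
for n,b in('top',(290,230,345,262)),('scene',(325,195,385,230)):
    s=snap(n);u0,v0,u1,v1=b
    ims.append(cv2.resize(s['pixels'][v0:v1,u0:u1,::-1],(480,280),interpolation=cv2.INTER_CUBIC))
cv2.imwrite('pics/c3.png',np.vstack(ims))
E
```

```text
top {'blue': [], 'green': [], 'red': []}
scene [339.9 218. ] [365.8 210.5] sat [(0.15, 130), (0.19, 118), (0.23, 178), (0.27, 248), (0.31, 239), (0.35, 193), (0.39, 224), (0.43, 191), (0.47, 99), (0.51, 50), (0.55, 51), (0.59, 94), (0.63, 168), (0.67, 234), (0.71, 238), (0.75, 222), (0.79, 175), (0.83, 109)]
```

View pics/c3.png

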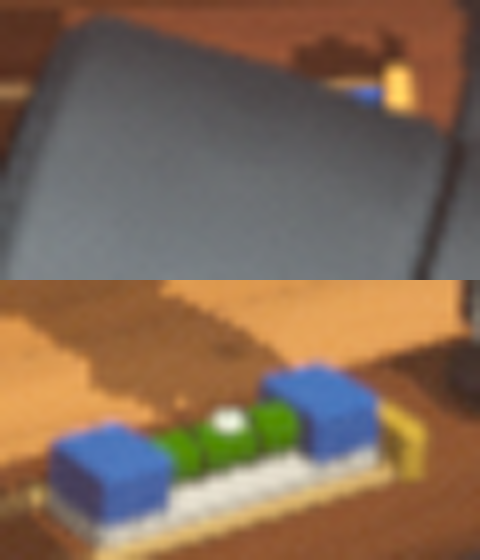

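The top view is blocked by the arm. In the scene crop the white bubble is at column 229, between black lines at about 201 and 259, so it is nearly centred. I'll let it settle and check numerically.

Call:
send_rows(
  commands="0 0 0 0 0;0 0 0 0 0;0 0 0 0 0;0 0 0 0 0;0 0 0 0 0;0 0 0 0 0;0 0 0 0 0;0 0 0 0 0;0 0 0 0 0;0 0 0 0 0;0 0 0 0 0;0 0 0 0 0",
)

```text
t: 16.93
tcp_pos: [0.5088, -0.0512, 0.0896]
tool_rot: [0.357, 0.934, -0.001, 0.005]
force: [-4.8, -9.7, 31.3]
finger_gap: 0.166
gripper_force: 63.9
```

```bash
python3 - <<'E'
from h import *
u0,v0,u1,v1=325,195,385,230
P=np.mean([snap('scene')['pixels'].astype(float) for _ in range(3)],0)[v0:v1,u0:u1]
I=cv2.resize(P.astype(np.float32),None,fx=8,fy=8,interpolation=cv2.INTER_CUBIC)
d=np.array([1,-7.5/25.9]); d/=np.hypot(*d)
for off in(0,6,12,18,24):
    t=np.arange(-70,71,5); X=230+t*d[0];Y=138+off+t*d[1]
    g=cv2.remap(I,X[None].astype(np.float32),Y[None].astype(np.float32),cv2.INTER_LINEAR)[0]
    print(off,'R',g[:,0].astype(int).tolist(),'G',g[:,1].astype(int).tolist())
cv2.imwrite('pics/c4.png',cv2.resize(np.clip(I,0,255).astype(np.uint8)[...,::-1],(800,467)))
s=snap('scene')
c=np.array([.5025,.0855,.087])
for o in(-.06,-.012,0,.012,.06): print(o,(proj(s,c+[-.022*o,o,0])-[u0,v0])*8)
E
```

```text
0 R [97, 96, 95, 95, 92, 90, 90, 94, 96, 114, 144, 188, 221, 228, 226, 213, 174, 128, 100, 89, 89, 86, 83, 82, 80, 76, 74, 73, 73] G [123, 125, 128, 128, 116, 101, 99, 111, 122, 137, 155, 191, 224, 232, 230, 218, 179, 136, 121, 124, 128, 128, 126, 126, 123, 116, 107, 105, 110]
6 R [89, 90, 87, 86, 85, 84, 81, 81, 82, 90, 111, 153, 199, 225, 235, 228, 196, 147, 106, 83, 85, 86, 88, 88, 86, 82, 77, 73, 72] G [140, 140, 141, 143, 138, 124, 107, 107, 125, 142, 152, 174, 204, 227, 238, 234, 208, 162, 124, 118, 136, 143, 145, 143, 140, 134, 120, 105, 101]
12 R [85, 87, 86, 85, 84, 84, 81, 78, 79, 81, 87, 107, 137, 166, 185, 190, 177, 144, 108, 82, 83, 83, 85, 86, 86, 84, 81, 76, 73] G [138, 143, 143, 142, 141, 135, 120, 111, 123, 136, 140, 150, 166, 184, 200, 203, 195, 167, 131, 115, 130, 137, 141, 143, 144, 143, 135, 116, 98]
18 R [82, 84, 85, 84, 84, 86, 84, 82, 82, 83, 83, 85, 91, 101, 113, 123, 124, 114, 98, 82, 81, 82, 85, 85, 84, 84, 84, 80, 73] G [129, 135, 138, 140, 140, 140, 133, 123, 122, 132, 138, 140, 140, 145, 152, 159, 162, 153, 133, 117, 124, 133, 139, 140, 141, 140, 140, 127, 101]
24 R [78, 80, 82, 85, 85, 85, 86, 84, 80, 80, 82, 82, 82, 85, 88, 88, 87, 85, 85, 80, 77, 80, 83, 83, 84, 84, 83, 80, 74] G [119, 125, 133, 137, 138, 138, 138, 130, 115, 117, 130, 135, 136, 138, 139, 138, 138, 136, 130, 114, 108, 120, 133, 135, 137, 138, 139, 129, 105]
-0.06 [351.31810754  91.41549844]
-0.012 [242.46053254 122.03366213]
0 [214.6235934  129.86330522]
0.012 [186.53076895 137.76492068]
0.06 [ 71.52873137 170.11132571]
```

View pics/c4.png

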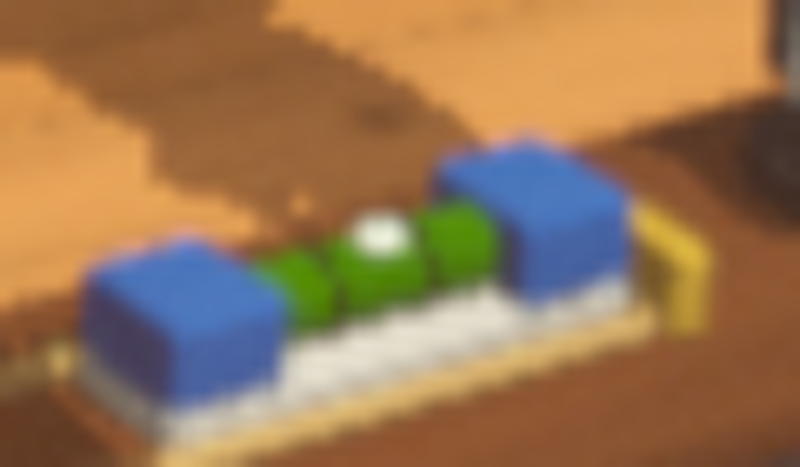

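The bubble sits about 2 mm toward the foot from mid-lines (profile midpoint about index 12.5, bubble about 13.5-14, 2 mm per index). I'll turn another 0.2 rad clockwise.

Call:
send_rows(
  commands="0 0 0 0.01 0.7;0 0 0 0.01 0.7;0 0 0 0.01 0.7;0 0 0 0.01 0.7;0 0 0 0 0;0 0 0 0 0;0 0 0 0 0;0 0 0 0 0;0 0 0 0 0;0 0 0 0 0;0 0 0 0 0;0 0 0 0 0;0 0 0 0 0;0 0 0 0 0;0 0 0 0 0;0 0 0 0 0;0 0 0 0 0;0 0 0 0 0;0 0 0 0 0;0 0 0 0 0",
)

```text
t: 18.8
tcp_pos: [0.5089, -0.0515, 0.089]
tool_rot: [0.446, 0.895, -0.0, 0.005]
force: [-5.8, -10.4, 32.4]
finger_gap: 0.169
gripper_force: 64.1
```

```bash
python3 - <<'E'
from h import *
u0,v0,u1,v1=325,195,385,230
P=np.mean([snap('scene')['pixels'].astype(float) for _ in range(3)],0)[v0:v1,u0:u1]
I=cv2.resize(P.astype(np.float32),None,fx=8,fy=8,interpolation=cv2.INTER_CUBIC)
d=np.array([1,-7.5/25.9]); d/=np.hypot(*d)
for off in(0,6,12):
    t=np.arange(-70,71,5); X=230+t*d[0];Y=138+off+t*d[1]
    g=cv2.remap(I,X[None].astype(np.float32),Y[None].astype(np.float32),cv2.INTER_LINEAR)[0]
    print(off,'R',g[:,0].astype(int).tolist(),'G',g[:,1].astype(int).tolist(), 'bub idx',(np.arange(29)*np.clip(g[:,0]-110,0,None)).sum()/np.clip(g[:,0]-110,0,None).sum())
cv2.imwrite('pics/c5.png',cv2.resize(np.clip(I,0,255).astype(np.uint8)[...,::-1],(800,467)))
E
```

```text
0 R [100, 98, 96, 94, 90, 90, 92, 101, 112, 146, 185, 211, 219, 217, 195, 160, 122, 98, 93, 92, 88, 85, 83, 80, 77, 75, 72, 71, 73] G [123, 127, 129, 127, 114, 99, 93, 105, 123, 154, 181, 208, 221, 222, 205, 174, 135, 107, 104, 116, 123, 126, 124, 119, 113, 107, 102, 105, 111] bub idx 12.1813340010969
6 R [91, 91, 88, 87, 86, 85, 84, 86, 92, 118, 159, 197, 220, 230, 216, 185, 140, 102, 86, 81, 83, 86, 89, 88, 86, 81, 76, 72, 72] G [141, 141, 142, 144, 138, 123, 105, 106, 127, 154, 177, 204, 224, 234, 226, 204, 168, 130, 108, 113, 133, 143, 145, 142, 137, 129, 115, 104, 103] bub idx 12.79743354712146
12 R [84, 86, 86, 86, 86, 85, 81, 79, 79, 87, 105, 132, 158, 177, 182, 173, 144, 107, 85, 75, 80, 83, 85, 85, 86, 86, 83, 78, 72] G [138, 143, 143, 143, 142, 136, 117, 109, 122, 137, 146, 162, 180, 194, 199, 193, 174, 144, 115, 109, 129, 138, 141, 143, 144, 142, 135, 116, 98] bub idx 13.675871002435832
```

View pics/c5.png

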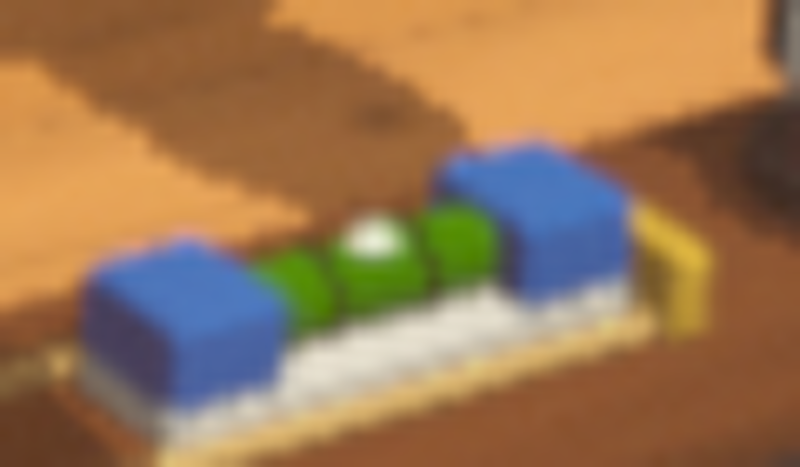

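The bubble is centred between the lines: index 12.2 against a midpoint of 11.9, under 1 mm off. The push is 32 N and the grip is firm, so I'm handing in.

```bash
python3 -c "
from station import sign_off
print(sign_off())"
```

```text
the job is handed in; nothing more can be done
None
```

I handed the job in at about 19 s: the level is against the stop, the stand is pressed down with about 32 N, the bubble is within about 1 mm of centre, and the gripper still holds the knob. The sign-off gave no verdict.

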